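Hang the lift-off gate on the sheet bay

TASK

Take the gate leaf with the two hinge eyes out of the rack and hang it on the sheet bay: bring both eyes over the two upright pintles of the hinge post and lower it, still gripped, until it stands fully down on the bay's baseboard, then let go. Leave it closed, straight across the open mouth of the bay in front of the pile of sheets. Leave the plain board without eyes standing in its slot.

Things in the scene. Friction and masses are not known exactly. Their poses are not given: they have to be found in the camera images.
- gate: Gate leaf: loose upright plywood board 15 thick (x), 200 long (y), 190 mm tall, 0.4 kg, two steel hinge eyes at its -y end. Origin: centre of its underside, z up. It stands in one slot of a low rack on the robot's left (slots parallel, 130 mm apart; slot cheeks rise 25 mm above its underside: lift it straight out). Grip it from above, across the thickness, by the middle of its bare top edge.
- gate_hinge (a point): Point on the common vertical axis of the gate's two eyes, level with the gate's underside: 116 mm from the gate's origin along -y. Axes as the gate's. Each eye is an open tube, outside diameter 34, bore 26, 18 mm tall; undersides 30 and 150 mm above the gate's underside.
- bay: Sheet bay fixed on the bench, robot's right: baseboard 18 mm thick, a pile of sheets and rear fence up to 58 mm high on it. Origin: on the axis of the pintles, at bench level. +y runs from there along the open mouth, +x out of the mouth; board spans x -210 to 40, y -82 to 232 mm, sheets and fence x below -36. Closed and home: gate_hinge over the origin at z 18 mm, gate y along bay y.
- upper_pintle (a point): Tip of the upper pintle, 195 mm above bench; lower tip 120 mm below it. Pintles: upright, 12 mm thick, 30 tall, top 16 mm tapered to 4, each on an arm 10 mm thick from a 168 mm high steel post at bay y -44 to -66. The lower eye fits in sideways between lower tip and upper arm: bring the gate in level with its underside 50 to 100 mm above bench, eyes over the axis, then straight down.
- board: Plain plywood board, to be left alone: the same 15 x 200 x 190 mm as the gate but without eyes, loose, standing in the rack's other slot. Origin: centre of its underside; z up, y along its length. To clear it, draw the lifted gate away along the gate's own length before turning it.
Not all that is in view belongs to the job. What is shaped like the gate but purple is not meant.

How it is judged:
By the outcome, as a careful person would: the job done as asked, in the order asked, and still so for the second after the job is handed in, with the robot touching nothing.
It also fails if it takes over 45 s, if anything falls off the work surface, if the arm or the gripper's body presses on something with over 40 N, if the wrist force passes 120 N, or if a joint passes its speed limit or range.

ROBOT

A 6-joint arm with a two-finger parallel gripper is mounted at the origin on the work surface. World frame = base frame: x ahead of the robot, y to its left, z up, the work surface at z = 0. Lengths are in m, angles in degrees, forces in N, time in s.
With the tool pointing down it reaches from about 0.4 to 0.825 m from the base axis. Payload 7 kg.
Tool frame: the origin (TCP) lies midway between the tips of the shut fingers; the grasp point (between the pads) lies 19 mm behind it; z points along the fingers, y is the line along which they close (so a half turn about z gives the same grasp; the last joint's range is limited). The gripper opens to 88 mm and grips with 3 to 60 N. Pads are 19 mm wide; open, the fingers measure 130 mm over their backs; the gripper's body (78 mm by 193 mm) begins 47 mm behind the grasp point.
Start: joints at [82.626, 20.546, 0.682, 0, -70.136, -16.507], TCP at [0.273, 0.617, 0.227] pointing down, gripper open.
Joint ranges: [-176.03, 176.03], [-82.01, 121.73], [-58.28, 71.71], [-173.87, 95.51], [-174.79, -0.11], [-173.66, 173.66]. Speed limits (degrees/s): [136.94, 136.94, 172.46, 180, 180, 180].

INTERFACE

Orientations are given as [roll, pitch, yaw] about the fixed x, y, z axes, in that order (R = Rz(yaw) Ry(pitch) Rx(roll)).
In Python, from plant import telemetry, viewer, workorder gives the robot as it stands. The module is installed in compiled form; this text tells all that it offers.
- The arm moves only by the tool carry_out, never from a script. Its argument "rows" is a list of rows, each a list of 6 numbers: the shift along the tool's x, y, z in m, then the turn, a rotation vector about the tool's x, y, z in rad. In form: [[tx, ty, tz, ax, ay, az], ...]. A call has 1 to 8 rows; each row is the pose to reach, as a shift and turn from the pose commanded when the call began, along the tool's axes at that moment; what a row does not reach only later rows make up. A row lasts 1/8 s, in which the tool goes at most 62.5 mm and 10.7 degrees, less where a joint would pass 70% of its speed; a pose out of reach is approached as far as the arm can. A call with a gripper value outside its range is refused whole. "grip" is the gripper's target within -1 to 1 (fully open at 1, half-way at 0, shut at -1), set as the call begins (left out, the last holds). The fingers move at their own pace and stop on an object; the grip force is fixed at half the most. Time passes only in rows, so rows that repeat a pose let the fingers close. It gives the time, the measured TCP pose, the force, the opening and the grip force at its end, in the units of the state.
- telemetry.get_obs(): the state, without advancing time (a new reading comes with each control period).
- viewer.snapshot(name): name is "scene" or "side" or "wrist"; returns the picture (480x640x3 uint8, red, green, blue); there is no depth.
- viewer.camera_info(name): a dict with "intrinsics" (3x3 intrinsics, pixels), "extrinsics" (4x4, takes a point from camera to world coordinates); the wrist camera has in their place "tool_from_camera" (4x4, takes a point from camera to tool coordinates, whose origin is the TCP and whose axes are the flange's). Camera axes: x right, y down, z forward; pixel columns grow to the right and rows downward; lengths in m; the calibration is good to about 2 mm. The wrist camera is an equidistant fisheye: a pixel r from the principal point sees the ray r / f radians off the axis. A picture is of the moment at which its call begins: read the wrist's pose just before it. camera_info takes no time and is no camera call.
- workorder.close_job(): hands the job in; it is judged then, once.
The state is a dict: "clock": time; "joint_pos": joint angles; "qvel": joint speeds; "tau": joint torques, N m; "tool_pos": TCP position; "orientation": TCP orientation; "force": force on the tool from outside, world axes, zero at the start; "moment": the same for the moment, N m; "opening": finger opening in m; "gripper_force": force on a finger pad.
Only numpy, scipy, OpenCV 4.12 (cv2) and the standard library are available. Lean on these libraries where they do the work, as an engineer would, in place of code of your own. Each camera call takes 0.05 s, during which the arm holds its last target. There are 200 camera calls.

## Working session

There is one attempt and no reset: what is moved stays moved. The work goes in short steps, Python scripts to look and compute and a tool call to move; the robot and the scene stay as the last step left them, time stands still between calls to the robot, and variables do not carry over. Pictures are saved under pics/ and viewed, at most 10 in all, crops included, and the job is handed in when it is done.

Besides the shell and the picture viewer there is one more tool, called by a JSON object that holds its "api" and its "payload". carry_out: Moves the arm, as the interface text tells. Its arguments: {"type":"object","properties":{"rows":{"type":"array"},"grip":{"type":"number"}},"required":["rows"]}

```bash
mkdir -p pics; cat > h.py <<'E'
import numpy as np, cv2
from scipy.spatial.transform import Rotation as R
from plant import telemetry, viewer, workorder
def snap(n,f):
    o=telemetry.get_obs(); im=viewer.snapshot(n); cv2.imwrite(f,im[:,:,::-1]); return o,im
def T(o):
    M=np.eye(4); M[:3,:3]=R.from_euler('xyz',o['orientation'],degrees=True).as_matrix(); M[:3,3]=o['tool_pos']; return M
def ray(n,px,o=None):
    c=viewer.camera_info(n);K=np.array(c['intrinsics']);u=(px[0]-K[0,2])/K[0,0];v=(px[1]-K[1,2])/K[1,1]
    if n=='wrist':
        r=np.hypot(u,v);s=np.sin(r)/r if r>1e-9 else 1;d=np.array([u*s,v*s,np.cos(r)]);E=T(o)@np.array(c['tool_from_camera'])
    else: d=np.array([u,v,1.]);E=np.array(c['extrinsics'])
    d=E[:3,:3]@d; return E[:3,3],d/np.linalg.norm(d)
def onz(n,px,z,o=None):
    p,d=ray(n,px,o); return p+d*(z-p[2])/d[2]
def proj(n,P,o=None):
    c=viewer.camera_info(n);K=np.array(c['intrinsics'])
    E=T(o)@np.array(c['tool_from_camera']) if n=='wrist' else np.array(c['extrinsics'])
    q=np.linalg.inv(E)@np.append(P,1)
    if n=='wrist':
        t=np.arctan2(np.hypot(q[0],q[1]),q[2]);a=np.arctan2(q[1],q[0]);x,y=t*np.cos(a),t*np.sin(a)
    else: x,y=q[0]/q[2],q[1]/q[2]
    return np.array([K[0,0]*x+K[0,2],K[1,1]*y+K[1,2]])
def tri(a,b):
    (p,d),(q,e)=a,b; A=np.stack([d,-e],1); s=np.linalg.lstsq(A,q-p,rcond=None)[0]; x,y=p+d*s[0],q+e*s[1]; return (x+y)/2,np.linalg.norm(x-y)
E
python3 - <<'E'
from h import *
for n in ['scene','side','wrist']:
    o,im=snap(n,f'pics/{n}0.png'); c=viewer.camera_info(n); print(n,c)
print(o)
E
```

```text
scene {'intrinsics': array([[500.3374019 ,   0.        , 312.99496788],
       [  0.        , 500.3374019 , 236.22964369],
       [  0.        ,   0.        ,   1.        ]]), 'extrinsics': array([[ 0.23789502,  0.75461929, -0.61151916,  1.05101012],
       [ 0.97119584, -0.19361536,  0.13889469, -0.10512422],
       [-0.01358689, -0.62694722, -0.77894324,  0.93892776],
       [ 0.        ,  0.        ,  0.        ,  1.        ]])}
side {'intrinsics': array([[587.98947373,   0.        , 311.11993671],
       [  0.        , 587.98947373, 240.93124819],
       [  0.        ,   0.        ,   1.        ]]), 'extrinsics': array([[ 0.96795525, -0.12295861,  0.21896078,  0.22940163],
       [-0.2507355 , -0.52161923,  0.81550297, -0.80366269],
       [ 0.01394104, -0.84427161, -0.53573416,  0.67630548],
       [ 0.        ,  0.        ,  0.        ,  1.        ]])}
wrist {'intrinsics': array([[371.64829954,   0.        , 321.91733957],
       [  0.        , 371.64829954, 236.6150173 ],
       [  0.        ,   0.        ,   1.        ]]), 'tool_from_camera': array([[ 3.22492585e-04, -9.52304
[... 282 characters left out ...]
        1.00000000e+00]])}
{'clock': 0.1, 'joint_pos': array([ 8.26268397e+01,  2.05879350e+01,  6.41576545e-01, -1.89494594e-02,
       -7.01368037e+01, -1.65075202e+01]), 'qvel': array([ 0.03604679, -0.1101873 ,  0.16472981,  0.02269564,  0.02304868,
        0.01925017]), 'tau': array([-1.55193175e-03, -5.84165168e+01,  2.93751329e+01,  7.01565877e+00,
        1.01446323e-02, -4.79918594e-05]), 'tool_pos': array([0.27309796, 0.61682208, 0.22572515]), 'orientation': array([ 1.79915203e+02, -6.55154810e-03, -2.38871272e+01]), 'force': array([ 0.19493601, -0.2012108 , -0.021131  ]), 'moment': array([ 0.00937768, -0.03113861,  0.01542824]), 'gripper_force': 0.0, 'opening': 0.08769585392422587}
```

View pics/scene0.png

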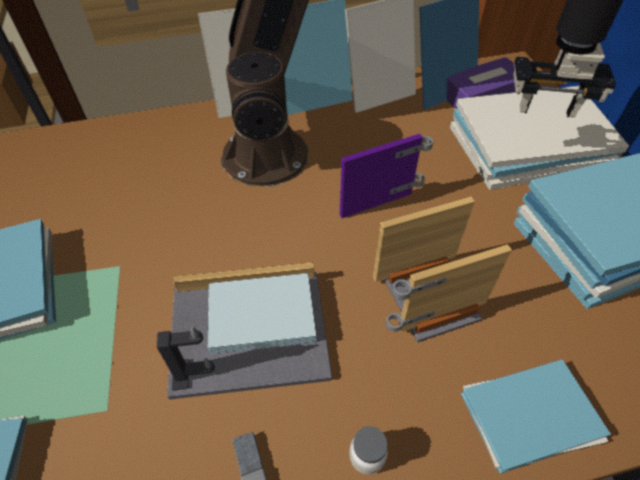

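View pics/side0.png

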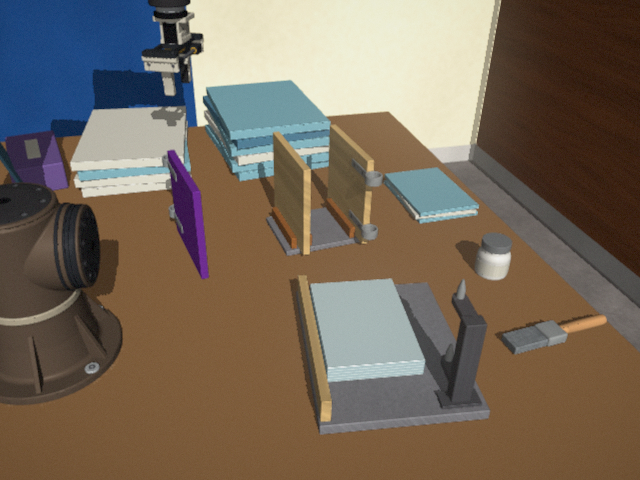

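View pics/wrist0.png

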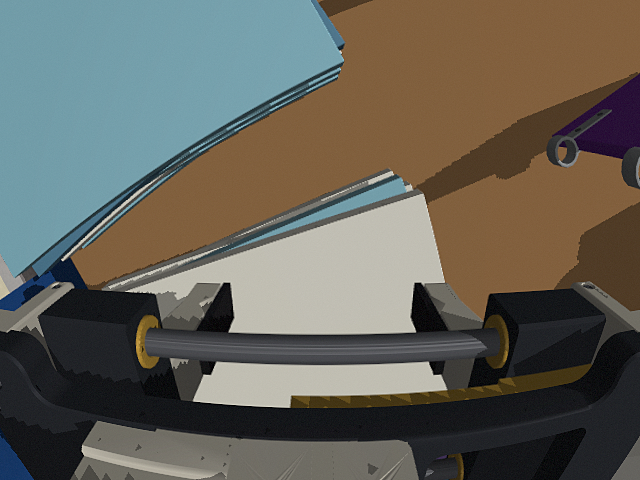

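Scene view candidates: a purple leaf at (380,178), a plain board at (425,240), and a plywood leaf at (455,285). Only the leaf at (455,285) is plywood with two eyes, at (402,288) and (396,321), so it is the gate. In the side view it is at (350,185), with eyes at (372,178) and (367,232). The bay's post is at scene (172,358) and side (465,345). I'll confirm this in one enlarged crop.

```bash
python3 - <<'E'
import cv2,numpy as np
a=cv2.imread('pics/scene0.png');b=cv2.imread('pics/side0.png')
f=lambda im,x,y:cv2.resize(im[y:y+100,x:x+133],(400,300),interpolation=cv2.INTER_CUBIC)
cv2.imwrite('pics/crop1.png',np.vstack([np.hstack([f(a,385,240),f(b,270,120)]),np.hstack([f(a,140,310),f(b,400,275)])]))
E
```

```text
(no output)
```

View pics/crop1.png

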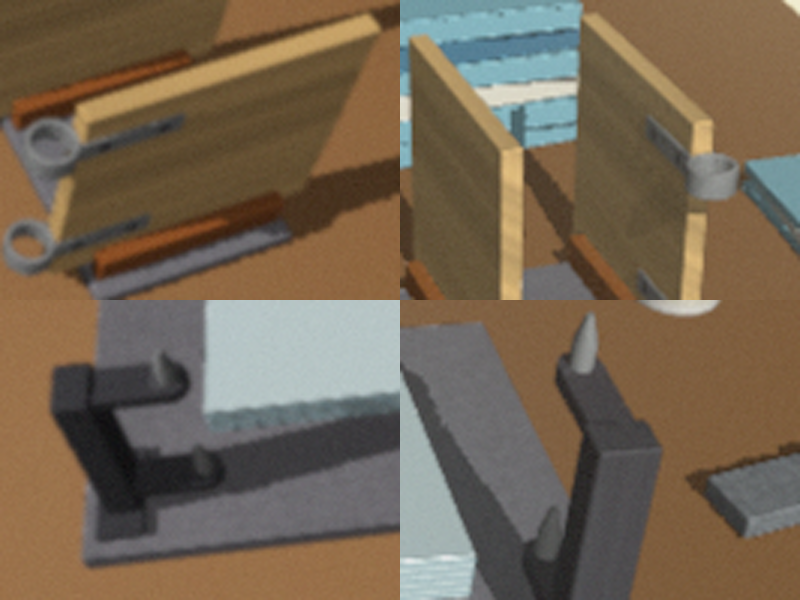

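The crop confirms it: a plywood leaf with two grey eyes. Now I'll triangulate its top corners and the pintle tips.

```bash
python3 - <<'E'
from h import *
s=400/133
A=lambda x,y,ox,oy:(ox+(x+.5)/s-.5,oy+(y+.5)/s-.5)
for n,a,b in [('-y lo',(78,107),(292,124)),('+y lo',(372,15),(183,15)),('-y hi',(88,132),(313,121)),('+y hi',(380,32),(202,13)),('eyeU',(52,140),(312,160))]:
    print(n,*tri(ray('scene',A(*a,385,240)),ray('side',A(*b,270,120))))
for n,a,b in [('up',(157,49),(190,14)),('low',(199,146),(150,206))]:
    print(n,*tri(ray('scene',A(*a,140,310)),ray('side',A(*b,400,275))))
# bay board corners at z=.018 (scene)
for p in [(169,394),(331,378),(315,270)]: print(onz('scene',p,.018))
for p in [(320,425),(486,415),(428,284)]: print('side',onz('side',p,.018))
E
```

```text
-y lo [0.60053187 0.17367558 0.20071952] 0.0009370770977062431
+y lo [0.58347075 0.37086678 0.20227104] 0.0026970803201425606
-y hi [0.6164107  0.17460226 0.1996428 ] 0.004069755253805521
+y hi [0.59726868 0.36866384 0.20342218] 0.002551541521452544
eyeU [0.60882126 0.15652321 0.18293245] 0.0003162857222338151
up [ 0.60567116 -0.21565289  0.19583068] 0.003040221691739242
low [ 0.60607895 -0.21358657  0.07464793] 0.0007102134220904748
[ 0.63251719 -0.29604898  0.018     ]
[0.67657083 0.0093648  0.018     ]
[0.42350161 0.04032739 0.018     ]
side [ 0.3899714  -0.26996641  0.018     ]
side [ 0.62567688 -0.30962715  0.018     ]
side [0.67472202 0.00145564 0.018     ]
```

The gate is centred near (0.599, 0.272) with yaw about 5.3° and its top at z≈0.202. The bay axis is near (0.606, -0.215) with yaw about -8°. The next move is to a point above the gate, with tool yaw about -84.7°.

{"api": "carry_out", "payload": {"rows": [[0.03,0.012,-0.03,0,0,0.1],[0.08,0.033,-0.034,0,0,0.25],[0.13,0.055,-0.034,0,0,0.42],[0.185,0.077,-0.034,0,0,0.59],[0.24,0.1,-0.034,0,0,0.75],[0.295,0.123,-0.034,0,0,0.9],[0.35,0.146,-0.034,0,0,1.0],[0.4,0.167,-0.034,0,0,1.061]], "grip": 1}}

```text
clock: 1.15
tool_pos: [0.5725, 0.3008, 0.2604]
orientation: [180.0, -0.0, -84.8]
force: [-0.2, 0.9, 0.1]
opening: 0.0876
gripper_force: 0.0
```

{"api": "carry_out", "payload": {"rows": [[0.031,-0.024,0,0,0,0],[0.031,-0.024,0,0,0,0],[0.031,-0.024,0,0,0,0]]}}

```text
clock: 1.52
tool_pos: [0.598, 0.2737, 0.2602]
orientation: [180.0, -0.0, -84.7]
force: [0.2, 0.5, 0.1]
opening: 0.0877
gripper_force: 0.0
```

```bash
python3 - <<'E'
from h import *
o,im=snap('wrist','pics/w1.png'); print(o['tool_pos'],o['orientation'],o['joint_pos'])
E
```

```text
[0.59804484 0.27374229 0.26015317] [ 1.79960212e+02 -1.06327969e-02 -8.47138381e+01] [ 4.15405815e+01  1.79384190e+01  1.27833453e+00 -1.56076245e-02
 -7.33782893e+01 -3.62499537e+01]
```

View pics/w1.png

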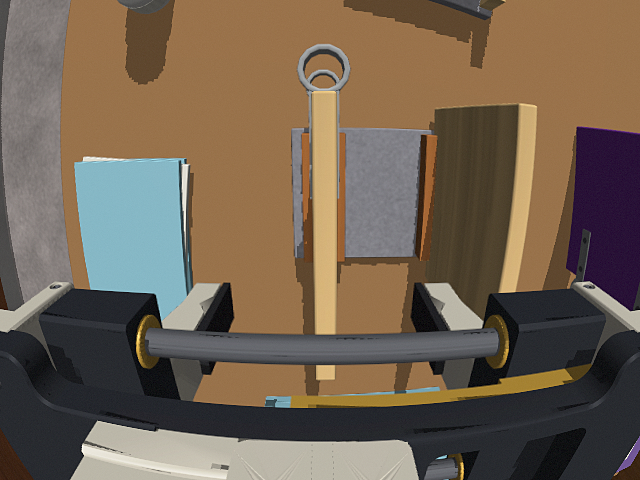

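The gate's top edge runs from about (325,92) down to (325,378) between the open fingers, with its upper eye at (324,70). I'll compute the refined pose.

```bash
python3 - <<'E'
from h import *
o=telemetry.get_obs()
for p in [(312.5,91.5),(338.5,91.5),(315.5,379),(334.5,379),(314,250),(336.5,250),(324.5,69)]:
    q=onz('wrist',p,.2025 if p[1]!=69 else .18,o); print(p,q, (np.linalg.inv(T(o))@np.append(q,1))[:3])
E
```

```text
(312.5, 91.5) [0.61305951 0.17454534 0.2025    ] [ 0.1007143  -0.00593301  0.05787512]
(338.5, 91.5) [0.59831899 0.17312448 0.2025    ] [0.10075602 0.00887577 0.05788045]
(315.5, 379) [0.59400882 0.37081748 0.2025    ] [-0.09647903 -0.00524625  0.05787665]
(334.5, 379) [0.58003146 0.36954222 0.2025    ] [-0.09651119  0.00878913  0.05788171]
(314, 250) [0.60367568 0.26955151 0.2025    ] [ 0.00524711 -0.00543901  0.05787592]
(336.5, 250) [0.58981008 0.26825231 0.2025    ] [0.0052492  0.00848733 0.05788093]
(324.5, 69) [0.60764738 0.15752563 0.18      ] [0.11715607 0.00103273 0.08037752]
```

{"api": "carry_out", "payload": {"rows": [[0.002,0.0015,0.03,0,0,0],[0.002,0.0015,0.065,0,0,0],[0.002,0.0015,0.089,0,0,0],[0.002,0.0015,0.089,0,0,0]]}}

```text
clock: 2.08
tool_pos: [0.5952, 0.2721, 0.1698]
orientation: [179.8, -0.1, -84.6]
force: [-0.3, 0.1, 1.2]
opening: 0.0878
gripper_force: 0.0
```

{"api": "carry_out", "payload": {"rows": [[0,0,0,0,0,0],[0,0,0,0,0,0],[0,0,0,0,0,0],[0,0,0,0,0,0],[0,0,0,0,0,0],[0,0,0,0,0,0]], "grip": -1}}

```text
clock: 2.82
tool_pos: [0.5969, 0.2717, 0.1716]
orientation: [180.0, 0.0, -84.7]
force: [-0.6, -0.3, -0.5]
opening: 0.0333
gripper_force: 0.0
```

{"api": "carry_out", "payload": {"rows": [[0,0,0,0,0,0],[0,0,0,0,0,0],[0,0,0,0,0,0],[0,0,0,0,0,0]]}}

```text
clock: 3.32
tool_pos: [0.5968, 0.2717, 0.1715]
orientation: [180.0, -0.0, -84.7]
force: [0.0, 0.4, -0.0]
opening: 0.0146
gripper_force: 30.0
```

{"api": "carry_out", "payload": {"rows": [[0,0,-0.01,0,0,0],[0,0,-0.03,0,0,0],[0,0,-0.05,0,0,0],[0,0,-0.063,0,0,0],[0,0,-0.065,0,0,0],[0,0,-0.065,0,0,0]]}}

```text
clock: 4.08
tool_pos: [0.5965, 0.2717, 0.2359]
orientation: [179.9, -0.0, -84.7]
force: [0.5, -0.2, -4.8]
opening: 0.0147
gripper_force: 30.0
```

{"api": "carry_out", "payload": {"rows": [[0.015,0,0,0,0,0],[0.045,0,0,0,0,0],[0.08,0,0,0,0,0],[0.12,0,0,0,0,0],[0.16,0,0,0,0,0],[0.19,0,0,0,0,0],[0.21,0,0,0,0,0],[0.215,0,0,0,0,0]]}}

```text
clock: 5.08
tool_pos: [0.6167, 0.0563, 0.2363]
orientation: [180.0, -0.0, -84.8]
force: [0.2, -0.9, -4.3]
opening: 0.0148
gripper_force: 30.0
```

```bash
python3 - <<'E'
from h import *
o,im=snap('wrist','pics/w2.png'); print(o)
snap('side','pics/s2.png')
b=cv2.imread('pics/s2.png');a=cv2.imread('pics/w2.png')
cv2.imwrite('pics/c2.png',np.hstack([a[:300,120:520],cv2.resize(b[50:450,250:550],(400,533))[:300] if 0 else b[120:420,200:600]]))
E
```

```text
{'clock': 5.075, 'joint_pos': array([ 2.32553114e+01,  1.50302238e+01, -5.88753128e+00, -1.94654877e-03,
       -6.91155625e+01, -1.80115956e+01]), 'qvel': array([-2.31042022,  0.16309545,  0.27156579, -0.10326261,  0.10894901,
        3.0087552 ]), 'tau': array([-3.21977930e-01, -5.29868960e+01,  3.06772757e+01,  7.64116913e+00,
       -3.41226684e-02,  8.22733389e-02]), 'tool_pos': array([0.61671909, 0.05628336, 0.2362538 ]), 'orientation': array([ 1.79967753e+02, -8.57298226e-03, -8.47569763e+01]), 'force': array([ 0.22346491, -0.87625554, -4.27875879]), 'moment': array([-0.0331274 , -0.0470921 ,  0.00063489]), 'gripper_force': 29.98735249042511, 'opening': 0.014775447666249686}
```

View pics/c2.png

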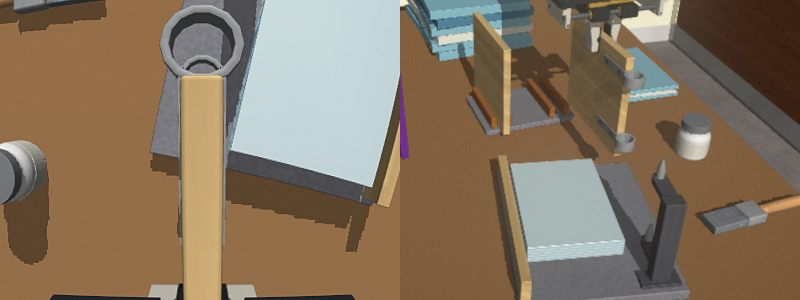

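The gate hangs straight in the grip, with its eyes at wrist (322,45) and clear of the rack. Next I'll turn it to the bay's yaw and stop 40 mm short of the axis.

{"api": "carry_out", "payload": {"rows": [[0.015,0,0,0,0,0.03],[0.04,0,0,0,0,0.08],[0.07,0,0,0,0,0.14],[0.095,0,0,0,0,0.19],[0.112,0,0,0,0,0.225],[0.117,0,0,0,0,0.23],[0.117,0,0,0,0,0.23],[0.117,0,0,0,0,0.23]]}}

```text
clock: 6.18
tool_pos: [0.6277, -0.0581, 0.2366]
orientation: [180.0, 0.0, -97.8]
force: [0.6, 0.2, -3.8]
opening: 0.0152
gripper_force: 30.0
```

```bash
python3 - <<'E'
from h import *
o,im=snap('wrist','pics/w3.png'); print(o['tool_pos'],o['orientation'])
snap('side','pics/s3.png');snap('scene','pics/sc3.png')
f=lambda n,x,y,w,h:cv2.resize(cv2.imread(n)[y:y+h,x:x+w],(400,300),interpolation=cv2.INTER_CUBIC)
cv2.imwrite('pics/c3.png',np.vstack([np.hstack([f('pics/w3.png',120,0,400,300),f('pics/w3.png',220,0,200,150)]),np.hstack([f('pics/s3.png',380,240,160,120),f('pics/sc3.png',130,280,160,120)])]))
E
```

```text
[ 0.62772913 -0.05812046  0.23655489] [ 1.79999591e+02  8.40256315e-03 -9.77945679e+01]
```

View pics/c3.png

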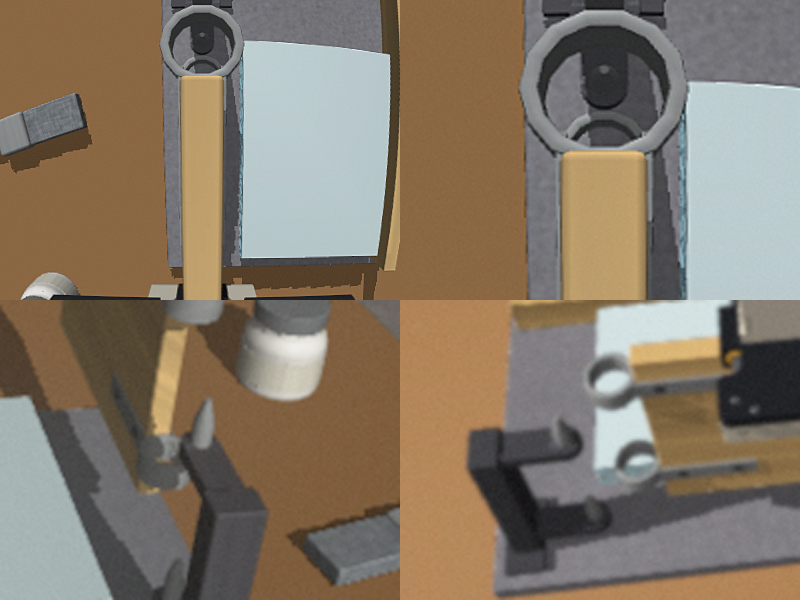

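The upper eye's rim is centred near wrist (321.5,42), and the lower pintle tip shows inside it at (321.5,36). The baseboard's outer edge runs from (283,60) to (289,262).

```bash
python3 - <<'E'
from h import *
o=telemetry.get_obs(); I=np.linalg.inv(T(o))
t=lambda q:np.round((I@np.append(q,1))[:3],4)
a=onz('wrist',(321.5,35),.075,o); print('lowtip',a,t(a))
for p in [(280,45),(363,45),(321.5,5),(321.5,79)]:
    q=onz('wrist',p,.2455,o); print('rim',q,t(q))
a=onz('wrist',(283,60),.018,o);b=onz('wrist',(289,262),.018,o); d=b-a; print(a,b,t(a),t(b),np.degrees(np.arctan2(-d[0],d[1])))
s=160/400
A=lambda x,y,ox,oy:(ox+(x+.5)*s-.5,oy+(y+.5)*s-.5)
x,e=tri(ray('side',A(211,98,380,240)),ray('scene',A(158,118,130,280)));print('upTip',x,e,t(x))
x,e=tri(ray('side',A(172,260+0,380,240)),ray('scene',A(191,197,130,280)));print('lowTip',x,e,t(x))
# post edges in wrist
E
```

```text
lowtip [ 0.60721701 -0.21570875  0.075     ] [ 0.1589 -0.001   0.1616]
rim [ 0.62911509 -0.17408307  0.2455    ] [ 0.1146 -0.0171 -0.0089]
rim [ 0.5966564  -0.16963122  0.2455    ] [ 0.1146  0.0157 -0.0089]
rim [ 0.61059226 -0.18863296  0.2455    ] [ 0.1316 -0.0007 -0.0089]
rim [ 0.61482676 -0.15762082  0.2455    ] [ 0.1003 -0.0007 -0.0089]
[ 0.64689707 -0.20873819  0.018     ] [0.67315237 0.00316142 0.018     ] [ 0.1466 -0.0394  0.2186] [-0.0669 -0.0367  0.2186] -7.06320237826884
upTip [ 0.60796196 -0.21439999  0.19550425] 0.0037147871196581733 [ 0.1575 -0.0016  0.0411]
lowTip [ 0.60541913 -0.21304094  0.07283796] 0.0003536053870164946 [0.1565 0.0011 0.1638]
```

{"api": "carry_out", "payload": {"rows": [[0.008,0,0,0,0,0],[0.022,0,0,0,0,0],[0.035,0,0,0,0,0],[0.041,0,0,0,0,0],[0.042,0,0,0,0,0],[0.042,0,0,0,0,0],[0.042,0,0,0,0,0]]}}

```text
clock: 7.2
tool_pos: [0.6221, -0.1001, 0.2366]
orientation: [-180.0, 0.0, -97.8]
force: [-0.3, 0.4, -4.0]
opening: 0.0145
gripper_force: 30.0
```

```bash
python3 - <<'E'
from h import *
o,im=snap('wrist','pics/w4.png'); print(o['tool_pos'],o['orientation'])
snap('side','pics/s4.png');snap('scene','pics/sc4.png')
f=lambda n,x,y,w,h:cv2.resize(cv2.imread(n)[y:y+h,x:x+w],(400,300),interpolation=cv2.INTER_CUBIC)
cv2.imwrite('pics/c4.png',np.vstack([np.hstack([f('pics/w4.png',120,0,400,300),f('pics/w4.png',261,0,120,90)]),np.hstack([f('pics/s4.png',380,240,160,120),f('pics/sc4.png',130,280,160,120)])]))
E
```

```text
[ 0.62207121 -0.10006944  0.23655507] [-1.79998082e+02  4.46676114e-03 -9.78282176e+01]
```

View pics/c4.png

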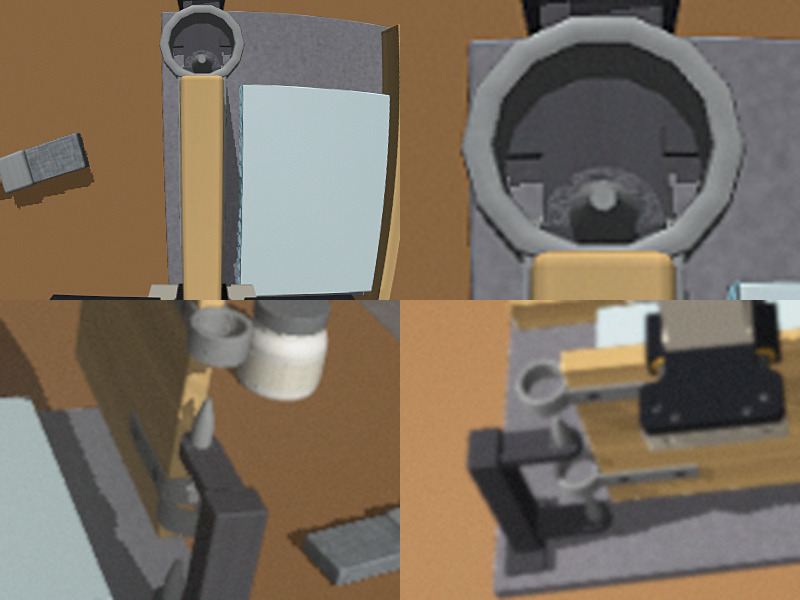

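The upper pintle tip shows inside the upper eye at wrist (322,58.5). A numeric check follows.

```bash
python3 - <<'E'
from h import *
o=telemetry.get_obs(); I=np.linalg.inv(T(o))
t=lambda q:np.round((I@np.append(q,1))[:3],4)
q=onz('wrist',(321.9,58.5),.195,o); print('uptip',q,t(q))
for p in [(280,43),(363,43),(321.5,5),(321.5,76)]:
    print('rim',t(onz('wrist',p,.2455,o)))
# baseboard outer edge by dark-brown transition, rows 100..260
im=cv2.imread('pics/w4.png').astype(int); sat=im[:,:,2]-im[:,:,0]; P=[]
for r in range(90,262,8):
    c=[x for x in range(265,300) if sat[r,x]>30]
    if c: P.append(t(onz('wrist',(max(c)+.5,r),.018,o))[:2])
P=np.array(P); k=np.polyfit(P[:,0],P[:,1],1); print(len(P),'edge y at hinge',np.polyval(k,.116),'slope deg',np.degrees(np.arctan(k[0])),np.abs(P[:,1]-np.polyval(k,P[:,0])).max())
E
```

```text
uptip [ 0.60665911 -0.21636667  0.195     ] [ 0.1173 -0.0006  0.0416]
rim [ 0.1155 -0.0171 -0.0089]
rim [ 0.1155  0.0157 -0.0089]
rim [ 0.1316 -0.0007 -0.0089]
rim [ 0.1015 -0.0007 -0.0089]
22 edge y at hinge -0.04088073165525512 slope deg -0.7435795945365281 0.0005764473820938365
```

The eyes are over the axis to within about 1 mm and the yaw is off by about 0.7°. I'll correct both and lower most of the way.

{"api": "carry_out", "payload": {"rows": [[0.001,0.0015,0,0,0,-0.013],[0.001,0.0015,0.01,0,0,-0.013],[0.001,0.0015,0.022,0,0,-0.013],[0.001,0.0015,0.034,0,0,-0.013],[0.001,0.0015,0.044,0,0,-0.013],[0.001,0.0015,0.052,0,0,-0.013],[0.001,0.0015,0.055,0,0,-0.013],[0.001,0.0015,0.055,0,0,-0.013]]}}

```text
clock: 8.35
tool_pos: [0.6204, -0.1012, 0.1815]
orientation: [180.0, -0.0, -97.1]
force: [-0.8, 0.3, -3.8]
opening: 0.015
gripper_force: 30.0
```

{"api": "carry_out", "payload": {"rows": [[0,0,0.001,0,0,0],[0,0,0.002,0,0,0],[0,0,0.003,0,0,0],[0,0,0.004,0,0,0],[0,0,0.004,0,0,0]]}}

```text
clock: 8.98
tool_pos: [0.6204, -0.1012, 0.1776]
orientation: [-180.0, -0.0, -97.1]
force: [0.3, -0.4, -3.3]
opening: 0.0148
gripper_force: 30.0
```

{"api": "carry_out", "payload": {"rows": [[0,0,0.0005,0,0,0],[0,0,0.001,0,0,0],[0,0,0.0015,0,0,0],[0,0,0.0015,0,0,0]]}}

```text
clock: 9.48
tool_pos: [0.6207, -0.1012, 0.1775]
orientation: [-179.9, -0.0, -97.1]
force: [-2.9, 2.6, 7.0]
opening: 0.0151
gripper_force: 30.0
```

Contact came at the expected height: TCP z is 0.1775, which puts the underside at about 0.018. Release next.

{"api": "carry_out", "payload": {"rows": [[0,0,0,0,0,0],[0,0,0,0,0,0],[0,0,0,0,0,0],[0,0,0,0,0,0],[0,0,0,0,0,0],[0,0,0,0,0,0],[0,0,0,0,0,0],[0,0,0,0,0,0]], "grip": 1}}

```text
clock: 10.48
tool_pos: [0.6204, -0.1012, 0.1761]
orientation: [-180.0, -0.0, -97.1]
force: [-0.1, 0.3, 0.1]
opening: 0.0861
gripper_force: 0.0
```

{"api": "carry_out", "payload": {"rows": [[0,0,-0.01,0,0,0],[0,0,-0.03,0,0,0],[0,0,-0.06,0,0,0],[0,0,-0.09,0,0,0],[0,0,-0.1,0,0,0],[0,0,-0.1,0,0,0]]}}

```text
clock: 11.22
tool_pos: [0.6205, -0.1011, 0.2768]
orientation: [-179.9, 0.0, -97.1]
force: [-0.1, -0.2, -1.0]
opening: 0.0875
gripper_force: 0.0
```

```bash
python3 - <<'E'
from h import *
o,im=snap('wrist','pics/w5.png'); print(o['tool_pos'],o['orientation'],o['opening'])
snap('side','pics/s5.png');snap('scene','pics/sc5.png')
f=lambda n,x,y,w,h:cv2.resize(cv2.imread(n)[y:y+h,x:x+w],(400,300),interpolation=cv2.INTER_CUBIC)
cv2.imwrite('pics/c5.png',np.vstack([np.hstack([f('pics/w5.png',120,0,400,300),f('pics/sc5.png',340,180,200,150)]),np.hstack([f('pics/s5.png',330,220,240,180),f('pics/sc5.png',130,250,240,180)])]))
E
```

```text
[ 0.62054897 -0.10109237  0.2767688 ] [-1.79921155e+02  2.82821413e-02 -9.71057807e+01] 0.08753953532964684
```

View pics/c5.png

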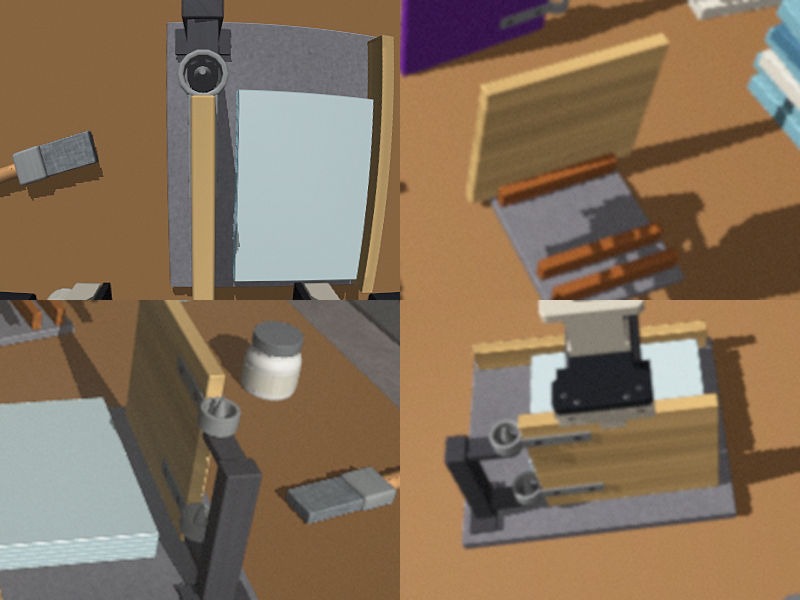

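The gate hangs on both pintles: the upper tip shows in its eye at wrist (322,71). It stands down on the baseboard, parallel to the sheets, and the fingers are clear. The plain board is still in its slot. I'll hand the job in.

```bash
python3 -c "
from plant import workorder; print(workorder.close_job())"
```

```text
the job is handed in; nothing more can be done
None
```

The gate is hung on both pintles, closed across the mouth of the bay and down on the baseboard, with the plain board left in its slot; the job was handed in at about 11 s, and `close_job()` gave no verdict.

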